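# Raise the counterweighted gate and push the cube home

### The arm

A 7-joint arm with a two-finger parallel gripper is mounted at the origin on a cart in front of the work surface, level with it; the furniture and walls round the work are solid. World frame = base frame: x ahead of the robot, y to its left, z up, the work surface at z = 0. Lengths are in m, angles in rad, forces in N, time in s.
With the tool pointing down it reaches from about 0.4 to 0.85 m from the base axis. Payload 10.4 kg.
Tool frame: the origin (TCP) lies on the centre line of the jaws, within the pads' length; the fingertips stand 11 mm ahead of it and the grasp point (between the pads) lies 8 mm behind it (manip.finger_overhang is the distance from the TCP to the fingertips, in m); z points along the fingers, y is the line along which they close (so a half turn about z gives the same grasp; the last joint's range is limited). The gripper opens to 85 mm and grips with 20 to 120 N. Pads are 22 mm wide; open, the fingers measure 114 mm over their backs; the gripper's body (76 mm by 85 mm) begins 54 mm behind the grasp point. The pads swing forward as they close: fully open they stand 13 mm farther back than shut.
Start: joints at [1.12, 0.332, -0.065, 1.46, 0.022, 1.35, -0.088], TCP at [0.259, -0.569, 0.207] pointing down, gripper open.
Joint ranges: [-2.6, 2.6], [-0.5, 2.12], [-1.47, 1.34], [0.16, 2.42], [-1.27, 4.41], [0.06, 2.06], [-2.6, 2.6]. Speed limits (rad/s): [2.22, 2.22, 2.79, 2.79, 3.14, 3.14, 3.14].

### API

Orientations are given as a unit quaternion [x, y, z, w].
In Python, from workcell import manip, imaging, workorder gives the robot as it stands.
- The arm moves only by the tool jog_arm, never from a script. Its argument "deltas" is a list of rows, each an object with "gripper": the opening, from 0 (shut) to 1 (fully open); "offset": the shift along the tool's x, y, z in m, a list of three; "rotation": the turn, a rotation vector about the tool's x, y, z in degrees, a list of three. In form: [{"gripper": gripper, "offset": [tx, ty, tz], "rotation": [ax, ay, az]}, ...]. A call has 1 to 20 rows; each row shifts and turns the commanded pose from where the row before left it, along the tool's axes as they then stand; what a row does not reach is not made up. A row lasts 1/10 s, in which the tool goes at most 50 mm and 8.59 degrees, less where a joint would pass 70% of its speed; a pose out of reach is approached as far as the arm can. A call with a gripper value outside its range is refused whole. The fingers move at their own pace and stop on an object; "newtons" is the grip in N (left out, the last holds). Time passes only in rows, so rows that do not move let the fingers close. It gives the time, the measured TCP pose, the force, the opening and the grip force at its end, in the units of the state.
- manip.get_obs(): the state, without advancing time (a new reading comes with each control period).
- imaging.camera(name): name is "side" or "top"; returns the picture (420x560x3 uint8, blue, green, red); there is no depth.
- imaging.camera_model(name): a dict with "camera_matrix" (3x3 intrinsics, pixels), "world_to_cam" (4x4, takes a point from world to camera coordinates). Camera axes: x right, y up, looking along -z (the intrinsics and any distortion apply to the point x, -y, -z); pixel columns grow to the right and rows downward; lengths in m; the calibration is good to about 2 mm. A picture is of the moment at which its call begins. camera_model takes no time and is no camera call.
- workorder.hand_in(): hands the job in; it is judged then, once.
The state is a dict: "clock": time; "joint_pos": joint angles; "joint_velocities": joint speeds; "tau": joint torques, N m; "position": TCP position; "ee_rot": TCP orientation; "ft_force": force on the tool from outside, world axes, zero at the start; "torque": the same for the moment, N m; "grip_width": opening from 0.0 (shut) to 1.0 (fully open); "grasp_force": force on a finger pad.
Only numpy, scipy, OpenCV 4.12 (cv2) and the standard library are available. Lean on these libraries where they do the work, as an engineer would, in place of code of your own. Each camera call takes 0.05 s, during which the arm holds its last target. There are 200 camera calls.

### The job

Push the yellow-and-black gate arm up with the fingers (the black pin near its free end is there for pushing), past its balance point, until it stands raised by itself and you can let go of it. Then push the mortar cube along its lane, under the raised arm, until it is fully home against the blue end stop. Only push: take nothing between the fingers, do not lift or tip the cube, do not force it past the gate while that is down, and leave the brass weight, the tape and the tub where they stand.

Things in the scene. Friction and masses are not known exactly. Their poses are not given: they have to be found in the camera images.
- stand: fixed infeed stand. Origin on the worktop under mid-lane, right below the lowered arm; x along the lane, away from the robot to the end stop; y left, along the lowered arm; z up. Lane: aluminium floor 8 mm high, x -90 to +74 mm; dark rails 45 mm apart, tops at z 20 mm, outer faces at y +-31 mm. A cross rail 6 mm high runs along y at x 22 to 46 mm
- gate_pivot (a point): the arm's hinge axis, at stand x 0, y -150, z 100 mm; the axis lies along the stand's x. The blue pivot post (x 23 to 37, y -196 to -134 mm, 206 mm high) stands behind the arm
- gate_angle (a joint): angle of the arm, rad: 0 lowered and level, growing as the free end swings up and over to the pivot post's side; stop at 1.83 (15 deg past upright). No latch; damped hinge; raising takes 1 to 3 N at the push pin. Its balance point is at 0.88: let go below, it falls back to 0; past it, it falls on to the stop within about 2 s and stays
- gate: yellow-and-black bar, 16 mm (x) by 20 mm, from 10 mm behind the hinge to 262 mm beyond; origin on the hinge, y to the free end, x as the stand's. A red drop plate (46 mm wide, 4 mm thick) hangs under it 127 to 173 mm from the hinge, down to 69 mm below the bar's middle, barring the lane. A steel counterweight (48 mm dia., 36 mm wide) sits 50 mm above the hinge
- cube: grey mortar cube, 40 mm, about 0.15 kg, on the lane floor on the robot's side of the drop plate; origin at the centre of its underside. Fully home its origin is at stand x = 46 mm
- lane_stop (a point): foot of the blue end stop's face on the lane floor, mid-lane (stand x 66, y 0, z 8 mm); the stop is 38 mm high
- brass_weight: brass weight, 38 mm diameter, 57 mm tall, left of the arm's free end; origin under its centre; leave alone
- black_tape: roll of black tape, 53 mm across, 19 mm tall, lying flat left of the lane's near end; origin under its centre; leave alone
- blue_tub: white tub with a blue lid, 58 mm diameter, 60 mm tall, right of the lane's near end; origin under its centre; leave alone
- rest_top (a point): top of the blue rest post (12 mm square, 90 mm high) under the arm's free end, at stand x 0, y 104 mm
- push_pin (a point): middle of the black push pin (16 mm dia.) that sticks out 52 mm from the arm's robot-side face, 235 mm from the hinge (stand x -34, y 85, z 100 mm while down); moves with the arm. Fingers slanting about 45 deg (tips to the hinge's side, below the pin, hand up on the free end's side) can push it up and over along its arc; below it is open down to the worktop
There are look-alikes about, which are no part of the job. What is shaped like the cube but orange or red is not meant.

How it is judged:
By the outcome, as a careful person would: the job done as asked, in the order asked, and still so for the second after the job is handed in, with the robot touching nothing.
It also fails if it takes over 58 s, if anything falls off the work surface, if the arm or the gripper's body presses on something with over 40 N, if the wrist force passes 120 N, or if a joint passes its speed limit or range.

## Working session

There is one attempt and no reset: what is moved stays moved. The work goes in short steps, Python scripts to look and compute and a tool call to move; the robot and the scene stay as the last step left them, time stands still between calls to the robot, and variables do not carry over. Pictures are saved under pics/ and viewed, at most 10 in all, crops included, and the job is handed in when it is done.

Besides the shell and the picture viewer there is one more tool, called by a JSON object that holds its "api" and its "payload". jog_arm: Moves the arm, as the interface text tells. Its arguments: {"type":"object","properties":{"deltas":{"type":"array","items":{"type":"object","properties":{"gripper":{"type":"number"},"offset":{"type":"array","items":{"type":"number"}},"rotation":{"type":"array","items":{"type":"number"}}}}},"newtons":{"type":"number"}},"required":["deltas"]}

```bash
mkdir -p pics; ls
python3 - <<'E'
from workcell import manip, imaging
import cv2,numpy as np
for n in("side","top"):
    cv2.imwrite(f"pics/{n}0.png",imaging.camera(n)); m=imaging.camera_model(n)
    print(n,{k:np.round(v,4).tolist() if not isinstance(v,str) else v for k,v in m.items()})
print(manip.get_obs())
E
```

```text
pics
side {'camera_matrix': [[447.8397, 0.0, 285.2602], [0.0, 447.8397, 215.9412], [0.0, 0.0, 1.0]], 'world_to_cam': [[0.9996, -0.0277, 0.0082, -0.5013], [0.012, 0.656, 0.7546, -0.1573], [-0.0263, -0.7542, 0.6561, -0.8231], [0.0, 0.0, 0.0, 1.0]]}
top {'camera_matrix': [[405.8763, 0.0, 278.1962], [0.0, 405.8763, 209.6814], [0.0, 0.0, 1.0]], 'world_to_cam': [[0.0229, -0.9997, 0.0033, 0.1222], [0.9986, 0.0231, 0.0475, -0.4866], [-0.0476, 0.0022, 0.9989, -0.909], [0.0, 0.0, 0.0, 1.0]]}
{'clock': 0.1, 'joint_pos': array([ 1.12042782,  0.33283813, -0.06469815,  1.46082559,  0.02163041,
        1.3499279 , -0.08853646]), 'joint_velocities': array([ 0.00042402, -0.00053563,  0.00206441, -0.00312499,  0.00037612,
        0.00075555, -0.00027664]), 'tau': array([ 1.52473520e-03, -6.26749706e+01,  4.94551531e-02, -3.92425632e+01,
        1.63640612e-02,  7.03748345e-03, -1.57548044e-05]), 'position': array([ 0.2591101 , -0.5683598 ,  0.20609229]), 'ee_rot': array([ 9.77214997e-01,  2.12250853e-01, -1.81165351e-04, -6.25609577e-04]), 'ft_force': array([-0.20900413, -0.186874  ,  0.21085538]), 'torque': array([-0.00832857,  0.02137991,  0.00831398]), 'grasp_force': 0.0, 'grip_width': 0.9997711496471702}
```

View pics/side0.png

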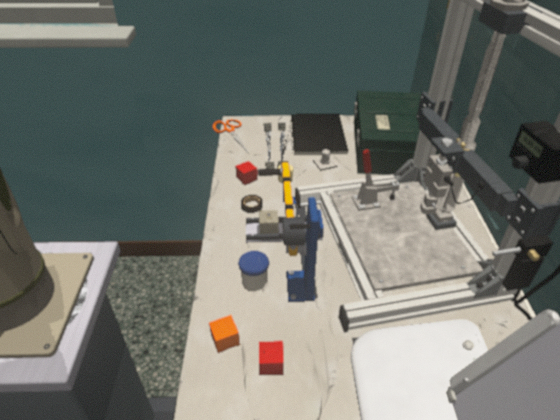

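View pics/top0.png

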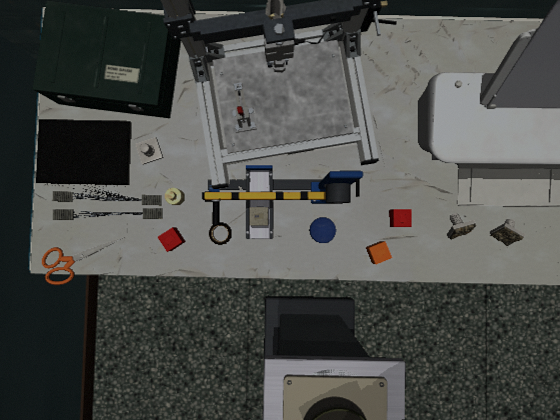

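The top view shows the bar at row ~196 (cols 202–325), lane at col ~258, pin at (215,215), cube at (259,216). The orange and red cubes at (378,252), (401,217) and (171,239) are look-alikes. The grey one in the lane fits the description, so I'm enlarging it to confirm.

```bash
cat > h.py <<'E'
import numpy as np,cv2
from workcell import manip, imaging
def ray(n,uv):
    m=imaging.camera_model(n);K=np.array(m["camera_matrix"]);T=np.array(m["world_to_cam"])
    d=np.linalg.inv(K)@[uv[0],uv[1],1];d=d*[1,-1,-1]
    R=T[:3,:3];return -R.T@T[:3,3],R.T@d
def plane(n,uv,z):
    c,d=ray(n,uv);return c+d*(z-c[2])/d[2]
def proj(n,p):
    m=imaging.camera_model(n);K=np.array(m["camera_matrix"]);T=np.array(m["world_to_cam"])
    q=(T[:3,:3]@p+T[:3,3])*[1,-1,-1];q=K@q;return q[:2]/q[2]
def crop(n,x,y,w,h,s,name):
    im=imaging.camera(n);cv2.imwrite(name,cv2.resize(im[y:y+h,x:x+w],None,fx=s,fy=s,interpolation=cv2.INTER_CUBIC))
    return im
E
python3 - <<'E'
from h import *
im=crop("top",165,155,200,105,4,"pics/t1.png")
crop("side",220,150,130,160,3.7,"pics/s1.png")
hsv=cv2.cvtColor(im,cv2.COLOR_BGR2HSV)
for nm,lo,hi,z in(("yellow",(18,120,90),(35,255,255),.11),("blue",(100,140,50),(125,255,255),.046)):
    k=cv2.inRange(hsv,lo,hi)
    for c in cv2.findContours(k,cv2.RETR_EXTERNAL,cv2.CHAIN_APPROX_SIMPLE)[0]:
        if cv2.contourArea(c)>8:
            r=cv2.minAreaRect(c);print(nm,np.round(r[0],1),np.round(r[1],1),round(r[2],1),plane("top",r[0],z).round(4))
E
```

```text
yellow [315.5 195. ] [ 6. 15.] 90.0 [0.5105 0.0586 0.11  ]
yellow [291.5 195. ] [ 6. 17.] 90.0 [0.5094 0.1073 0.11  ]
yellow [257. 195.] [ 6. 36.] 90.0 [0.5077 0.1772 0.11  ]
yellow [218. 195.] [ 6. 26.] 90.0 [0.5059 0.2562 0.11  ]
blue [322. 230.] [24. 24.] 90.0 [0.4399 0.0371 0.046 ]
blue [214. 190.] [ 2. 10.] 90.0 [0.5218 0.2747 0.046 ]
blue [315. 186.] [8. 8.] 90.0 [0.5357 0.0541 0.046 ]
blue [345.5 174. ] [ 6. 31.] 90.0 [ 0.5637 -0.0123  0.046 ]
blue [258.5 166.5] [ 1. 25.] 90.0 [0.5758 0.1788 0.046 ]
```

View pics/t1.png

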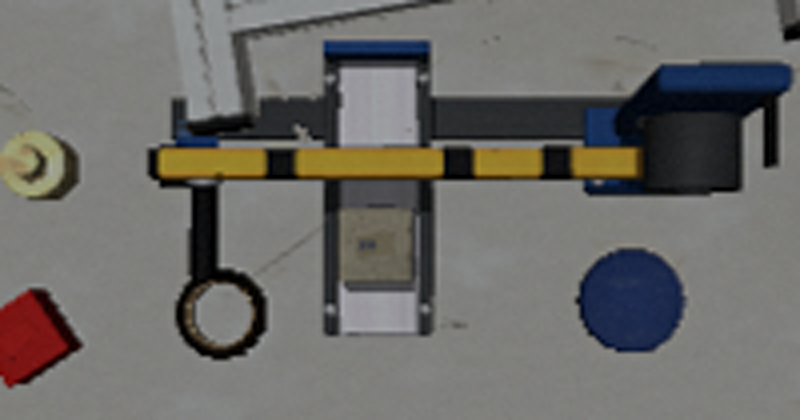

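View pics/s1.png

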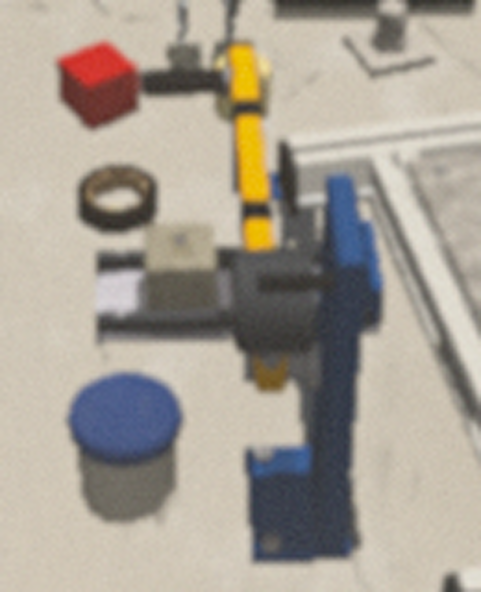

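The crop confirms the grey cube in the lane (crop 376,245) just short of the bar. The rails' near end spans crop (325..432, 333). The bar's left end is at (150,163), the pin runs from (205,185) to (205,275), and the tape is at (221,313). Next I work out the stand pose.

Run:
```python
from h import *
P=lambda x,y,z:plane("top",(165+x/4-.4,155+y/4-.4),z).round(4)
print("near rail corners",P(325,334,.02),P(432,334,.02))
print("stop top back corners",P(324,41,.046),P(431,41,.046),"front",P(378,58,.046))
print("bar end top",P(150,147,.11),P(150,179,.11),"right",P(640,147,.11),P(640,179,.11))
print("pin",P(205,185,.108),P(205,275,.108))
print("tape",P(221,313,.019),"tub",P(631,300,.06),"brass",P(22,163,.057))
print("cube top",P(342,207,.048),P(414,207,.048),P(342,281,.048),P(414,281,.048))
```

```text
near rail corners [0.4179 0.2043 0.02  ] [0.4193 0.1444 0.02  ]
stop top back corners [0.5787 0.2072 0.046 ] [0.5801 0.1485 0.046 ] front [0.5701 0.1773 0.046 ]
bar end top [0.5126 0.2887 0.11  ] [0.4963 0.2881 0.11  ] right [0.5183 0.0403 0.11  ] [0.5021 0.04   0.11  ]
pin [0.494  0.2605 0.108 ] [0.4484 0.2591 0.108 ]
tape [0.4283 0.2629 0.019 ] tub [0.4408 0.0379 0.06  ] brass [0.507  0.3672 0.057 ]
cube top [0.4877 0.1948 0.048 ] [0.4886 0.1556 0.048 ] [0.4475 0.1937 0.048 ] [0.4484 0.1546 0.048 ]
```

{"api": "jog_arm", "payload": {"deltas": [{"gripper": 0, "offset": [0, 0, -0.04], "rotation": [0, 0, 5.8]}, {"gripper": 0, "offset": [0, 0, -0.04], "rotation": [0, 0, 5.8]}, {"gripper": 0, "offset": [0, 0, -0.04], "rotation": [0, 0, 5.8]}, {"gripper": 0, "offset": [0, 0, -0.04], "rotation": [0, 0, 5.8]}, {"gripper": 0, "offset": [0.014, -0.037, 0], "rotation": [0, 0, 0]}, {"gripper": 0, "offset": [0.014, -0.037, 0], "rotation": [0, 0, 0]}, {"gripper": 0, "offset": [0.014, -0.037, 0], "rotation": [0, 0, 0]}, {"gripper": 0, "offset": [0.014, -0.037, 0], "rotation": [0, 0, 0]}, {"gripper": 0, "offset": [0.014, -0.037, 0], "rotation": [0, 0, 0]}, {"gripper": 0, "offset": [0.014, -0.037, 0], "rotation": [0, 0, 0]}, {"gripper": 0, "offset": [0.014, -0.037, 0], "rotation": [0, 0, 0]}, {"gripper": 0, "offset": [0.014, -0.037, 0], "rotation": [0, 0, 0]}, {"gripper": 0, "offset": [0.014, -0.037, 0], "rotation": [0, 0, 0]}, {"gripper": 0, "offset": [0.014, -0.037, 0], "rotation": [0, 0, 0]}]}}

```text
clock: 1.6
position: [0.391, -0.1939, 0.3668]
ee_rot: [1.0, 0.011, 0.0, 0.0]
ft_force: [1.7, -0.7, -0.9]
grip_width: -0.002
grasp_force: 0.0
```

{"api": "jog_arm", "payload": {"deltas": [{"gripper": 0, "offset": [0.006, -0.037, 0], "rotation": [0, 0, 0]}, {"gripper": 0, "offset": [0.006, -0.037, 0], "rotation": [0, 0, 0]}, {"gripper": 0, "offset": [0.006, -0.037, 0], "rotation": [0, 0, 0]}, {"gripper": 0, "offset": [0.006, -0.037, 0], "rotation": [0, 0, 0]}, {"gripper": 0, "offset": [0.006, -0.037, 0], "rotation": [0, 0, 0]}, {"gripper": 0, "offset": [0.006, -0.037, 0], "rotation": [0, 0, 0]}, {"gripper": 0, "offset": [0.006, -0.037, 0], "rotation": [0, 0, 0]}, {"gripper": 0, "offset": [0.006, -0.037, 0], "rotation": [0, 0, 0]}, {"gripper": 0, "offset": [0.006, -0.037, 0], "rotation": [0, 0, 0]}, {"gripper": 0, "offset": [0.006, -0.037, 0], "rotation": [0, 0, 0]}, {"gripper": 0, "offset": [0.006, -0.037, 0], "rotation": [0, 0, 0]}, {"gripper": 0, "offset": [0.006, -0.037, 0], "rotation": [0, 0, 0]}, {"gripper": 0, "offset": [0.006, -0.037, 0], "rotation": [0, 0, 0]}, {"gripper": 0, "offset": [0.006, -0.037, 0], "rotation": [0, 0, 0]}, {"gripper": 0, "offset": [0.006, -0.037, 0], "rotation": [0, 0, 0]}, {"gripper": 0, "offset": [0, 0, 0], "rotation": [-8, 0, 0]}, {"gripper": 0, "offset": [0, 0, 0], "rotation": [-8, 0, 0]}, {"gripper": 0, "offset": [0, 0, 0], "rotation": [-8, 0, 0]}, {"gripper": 0, "offset": [0, 0, 0], "rotation": [-8, 0, 0]}, {"gripper": 0, "offset": [0, 0, 0], "rotation": [-8, 0, 0]}]}}

```text
clock: 3.6
position: [0.4711, 0.3606, 0.3488]
ee_rot: [0.97, 0.016, -0.01, 0.243]
ft_force: [0.5, 1.2, -0.9]
grip_width: -0.0
grasp_force: 0.0
```

Run:
```python
from h import *
from scipy.spatial.transform import Rotation as R
o=manip.get_obs();print(o["position"],R.from_quat(o["ee_rot"]).as_matrix().round(3),o["joint_pos"].round(2))
```

```text
[0.47107884 0.36059437 0.34884263] [[ 0.999  0.036 -0.013]
 [ 0.026 -0.882 -0.471]
 [-0.028  0.471 -0.882]] [-0.74  0.54 -0.29  0.98  0.44  2.05 -2.44]
```

{"api": "jog_arm", "payload": {"deltas": [{"gripper": 0, "offset": [0, 0, 0.02], "rotation": [0, 0, 8]}, {"gripper": 0, "offset": [0, 0, 0.02], "rotation": [0, 0, 8]}, {"gripper": 0, "offset": [0, 0, 0.02], "rotation": [0, 0, 8]}, {"gripper": 0, "offset": [0, 0, 0.02], "rotation": [0, 0, 8]}]}}

```text
clock: 4.0
position: [0.4691, 0.3403, 0.297]
ee_rot: [0.958, -0.128, 0.02, 0.255]
ft_force: [-0.4, 1.1, -3.0]
grip_width: -0.004
grasp_force: 0.0
```

```bash
cat > st.py <<'E'
from h import *
from scipy.spatial.transform import Rotation as R
o=manip.get_obs();print(o["clock"],o["position"].round(4),R.from_quat(o["ee_rot"]).as_matrix().round(3).tolist(),o["joint_pos"].round(2),o["ft_force"].round(1))
E
python3 st.py
```

```text
4.0 [0.4691 0.3403 0.297 ] [[0.967, -0.255, -0.027], [-0.235, -0.837, -0.494], [0.103, 0.484, -0.869]] [-1.09  0.52  0.31  1.15  0.19  1.89 -2.59] [-0.4  1.1 -3. ]
```

{"api": "jog_arm", "payload": {"deltas": [{"gripper": 0, "offset": [0, 0, 0.003], "rotation": [0, 0, -8.5]}, {"gripper": 0, "offset": [0, 0, 0.003], "rotation": [0, 0, -8.5]}, {"gripper": 0, "offset": [0, 0, 0.003], "rotation": [0, 0, -8.5]}, {"gripper": 0, "offset": [0, 0, 0.003], "rotation": [0, 0, -8.5]}, {"gripper": 0, "offset": [0, 0, 0.003], "rotation": [0, 0, -8.5]}, {"gripper": 0, "offset": [0, 0, 0.003], "rotation": [0, 0, -8.5]}, {"gripper": 0, "offset": [0, 0, 0.003], "rotation": [0, 0, -8.5]}, {"gripper": 0, "offset": [0, 0, 0.003], "rotation": [0, 0, -8.5]}, {"gripper": 0, "offset": [0, 0, 0.003], "rotation": [0, 0, -8.5]}, {"gripper": 0, "offset": [0, 0, 0.003], "rotation": [0, 0, -8.5]}, {"gripper": 0, "offset": [0, 0, 0.003], "rotation": [0, 0, -8.5]}, {"gripper": 0, "offset": [0, 0, 0.003], "rotation": [0, 0, -8.5]}, {"gripper": 0, "offset": [0, 0, 0.003], "rotation": [0, 0, -8.5]}, {"gripper": 0, "offset": [0, 0, 0.003], "rotation": [0, 0, -8.5]}, {"gripper": 0, "offset": [0, 0, 0.003], "rotation": [0, 0, -8.5]}, {"gripper": 0, "offset": [0, 0, 0.003], "rotation": [0, 0, -8.5]}, {"gripper": 0, "offset": [0, 0, 0.003], "rotation": [0, 0, -8.5]}, {"gripper": 0, "offset": [0, 0, 0.003], "rotation": [0, 0, -8.5]}, {"gripper": 0, "offset": [0, 0, 0.003], "rotation": [0, 0, -8.5]}, {"gripper": 0, "offset": [0, 0, 0.003], "rotation": [0, 0, -8.5]}]}}

```text
clock: 6.0
position: [0.4675, 0.3108, 0.2449]
ee_rot: [0.207, 0.944, -0.253, 0.041]
ft_force: [0.3, -0.1, 0.3]
grip_width: 0.003
grasp_force: 0.0
```

```bash
python3 st.py
```

```text
6.0 [0.4675 0.3108 0.2449] [[-0.911, 0.411, -0.027], [0.37, 0.786, -0.495], [-0.182, -0.461, -0.869]] [-0.74  0.48 -0.19  1.28  0.38  1.82  0.23] [ 0.3 -0.1  0.3]
```

```bash
cat > pl.py <<'E'
from h import *
from scipy.spatial.transform import Rotation as R
def target(tilt,flip=1):
    t=np.radians(tilt);s=np.array([1,.0225,0]);l=np.array([-.0225,1,0])
    Z=-l*np.sin(t)+np.array([0,0,-np.cos(t)]);X=-s*flip;X=X/np.linalg.norm(X);Z=Z/np.linalg.norm(Z)
    return R.from_matrix(np.c_[X,np.cross(Z,X),Z])
def go(tilt,p):
    o=manip.get_obs();r=R.from_quat(o["ee_rot"]);g=target(tilt)
    print("rot",np.degrees((r.inv()*g).as_rotvec()).round(1),"off after rot",g.inv().apply(np.array(p)-o["position"]).round(4))
E
python3 -c "
from pl import *
go(45,[.467,.363,.154])"
```

```text
rot [ 14.6  -5.5 -25. ] off after rot [-0.0006  0.1012  0.0273]
```

{"api": "jog_arm", "payload": {"deltas": [{"gripper": 0, "offset": [0, 0, 0], "rotation": [3.65, -1.4, -6.25]}, {"gripper": 0, "offset": [0, 0, 0], "rotation": [3.65, -1.4, -6.25]}, {"gripper": 0, "offset": [0, 0, 0], "rotation": [3.65, -1.4, -6.25]}, {"gripper": 0, "offset": [0, 0, 0], "rotation": [3.65, -1.4, -6.25]}, {"gripper": 0, "offset": [0, 0.025, 0.007], "rotation": [0, 0, 0]}, {"gripper": 0, "offset": [0, 0.025, 0.007], "rotation": [0, 0, 0]}, {"gripper": 0, "offset": [0, 0.025, 0.007], "rotation": [0, 0, 0]}, {"gripper": 0, "offset": [0, 0.025, 0.007], "rotation": [0, 0, 0]}, {"gripper": 0, "offset": [0, 0, 0], "rotation": [0, 0, 0]}]}}

```text
clock: 6.9
position: [0.4655, 0.3621, 0.151]
ee_rot: [-0.01, 0.923, -0.384, 0.004]
ft_force: [-1.1, 0.6, -1.3]
grip_width: -0.001
grasp_force: 0.0
```

```bash
python3 st.py; python3 -c "
from pl import *
go(45,[.467,.285,.076])"
```

```text
6.9 [0.4655 0.3621 0.151 ] [[-1.0, -0.015, 0.014], [-0.02, 0.705, -0.709], [0.001, -0.709, -0.705]] [-0.86  0.79 -0.23  1.14  0.55  1.93  0.52] [-1.1  0.6 -1.3]
rot [-0.2 -0.1 -0.1] off after rot [ 0.0002 -0.0015  0.1076]
```

Pose reached. Now slide along the tool axis under the pin, then check.

{"api": "jog_arm", "payload": {"deltas": [{"gripper": 0, "offset": [0, 0, 0.018], "rotation": [0, 0, 0]}, {"gripper": 0, "offset": [0, 0, 0.018], "rotation": [0, 0, 0]}, {"gripper": 0, "offset": [0, 0, 0.018], "rotation": [0, 0, 0]}, {"gripper": 0, "offset": [0, 0, 0.018], "rotation": [0, 0, 0]}, {"gripper": 0, "offset": [0, 0, 0.018], "rotation": [0, 0, 0]}, {"gripper": 0, "offset": [0, 0, 0.018], "rotation": [0, 0, 0]}, {"gripper": 0, "offset": [0, 0, 0], "rotation": [0, 0, 0]}]}}

```text
clock: 7.6
position: [0.4691, 0.2829, 0.0785]
ee_rot: [-0.007, 0.923, -0.384, 0.005]
ft_force: [-0.4, -0.1, 0.2]
grip_width: -0.004
grasp_force: 0.0
```

Run:
```python
from h import *
exec(open("st.py").read())
a=imaging.camera("side")[120:280,200:340];b=imaging.camera("top")[140:260,165:335]
a=cv2.resize(a,None,fx=3,fy=3,interpolation=cv2.INTER_CUBIC)
b=cv2.resize(b,None,fx=2.2,fy=2.2,interpolation=cv2.INTER_CUBIC)
c=np.zeros((480,a.shape[1]+b.shape[1],3),np.uint8);c[:a.shape[0],:a.shape[1]]=a;c[:b.shape[0],a.shape[1]:]=b
cv2.imwrite("pics/c2.png",c)
```

```text
7.6 [0.4691 0.2829 0.0785] [[-1.0, -0.009, 0.014], [-0.016, 0.706, -0.708], [-0.004, -0.709, -0.706]] [-0.78  0.73 -0.22  1.39  0.56  1.73  0.47] [-0.4 -0.1  0.2]
```

View pics/c2.png

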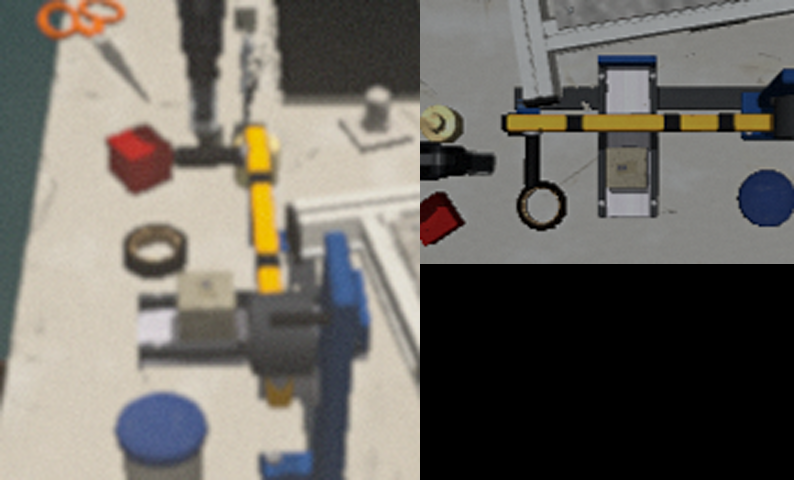

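Run:
```python
from h import *
o=manip.get_obs();p=o["position"];print(p.round(4),manip.finger_overhang)
z=np.array([.014,-.708,-.706])
for n in("top","side"):
    print(n,[proj(n,p+z*s).round(1).tolist() for s in(-.06,0,.011)], "pin",proj(n,np.array([.4706,.2607,.1])).round(1))
b=imaging.camera("top");cv2.imwrite("pics/t3.png",cv2.resize(b[185:235,170:240],None,fx=10,fy=10,interpolation=cv2.INTER_CUBIC))
```

```text
[0.4691 0.2856 0.0796] 0.011
top [[180.5, 212.5], [205.6, 213.4], [209.9, 213.6]] pin [216.  212.5]
side [[266.8, 146.5], [267.5, 173.0], [267.6, 177.9]] pin [268. 172.]
```

View pics/t3.png

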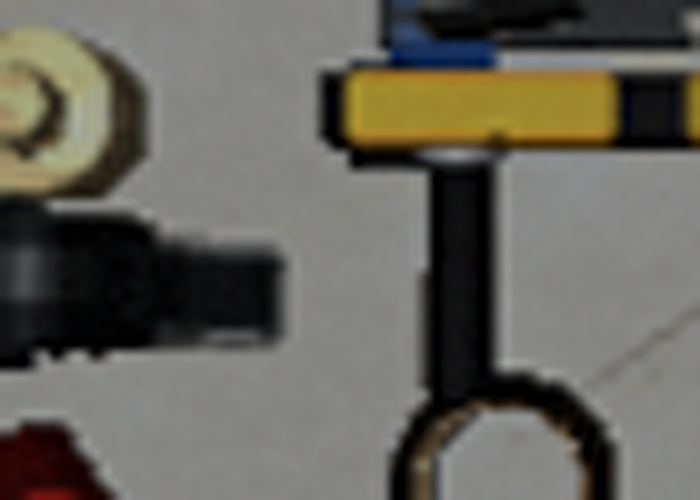

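Run:
```python
from h import *
for n,(r0,r1,c0,c1) in(("top",(203,224,186,218)),("side",(160,186,258,280))):
    a=cv2.imread(f"pics/{n}0.png").astype(int);b=imaging.camera(n).astype(int)
    d=np.abs(a-b).max(2);print(n)
    for r in range(r0,r1,1):print(r,' '.join(f"{x:3d}" for x in d[r,c0:c1]))
print(manip.get_obs()["position"])
```

```text
top
203   7   8   4   3   6   3   6   4   6   3   5   8   6   6   6   5   6   5   7   5   5   6   5   7   4   5   5   0   2   6   2   1
204   5   5   7   7   4   7   7   6   7   4   7   5   5   6   7   7   6   6   4   8   6   6   6   6   6   7   4   0   6   3   1   0
205   5   4   7   7   9   6   8   8   6   6   6   4   9   9   6   6   6   5   8   4   6   7   7   7   5   5   6   0   2   5   4   6
206   8   7   7   6   5   6   6   4   6   5   3   5   5   4   8   6   5   7   4   5   5   4   6   7   7   7   6   0   6   5   4   2
207  12  11   7   8   7   7   8   5   7   9   7   5   7   4   6   4   5   5   7   7   4   4   5   7   4   7   5   0   2   2   1   2
208  22  15  20  10  14  11  11  10   8   8  10  11   5   7   7   6   5   7   4   9   7   6   7   7   3   6   7   0  10   4   1   2
209  77  65  48  42  29  30  29  29  30  31  30  20   8   7   6   8   4   6   7   5   5   7   7   6   6   6   8   0   3   1   3   2
210 114 108  95  93  85  77  78  77  80  74  65  41   5   7   7   4   7   7   7   8   7   6   6   5   4   6   6   1   4   3   2   3
211 127 126 121 118 114 109 112 105 115 
[... 3407 characters left out ...]
6   2   1   1   4   4
179   5   3   3   5   9   4   1   5   4   7   5   2   3   8   7   5   2   6   2   4   3  10
180   4   5   7   0   3   6   4   2   5   6   3   2   2   3   1   5   5   8   8   4   1   4
181   7   4   8   7   6   2   9   5   3   4   4   8   2   8   6   1   3   8   1   2   5   2
182   6   4   8   3   2   4   5   5   6   9   6   5   7   4   8   7   6   3   5   6   3   1
183   7   7   4   7   4   6   4   2   3   4   7   5   4   1   5   7   6   2   4   4   6   5
184   2   4   4   5   9   3   6   6   2   7   4   6   7   4   5   4   5   8   4   4   5   4
185   4   7   5   2  10   4   4   4   7   4   3   6   3   2   5   7   6   3   6   6   6   6
[0.4688316  0.2865863  0.07926658]
```

Run:
```python
from h import *
for su in((268.5,176.5),(268.5,169)):
    c1,d1=ray("top",(197.5,214));c2,d2=ray("side",su)
    s=np.linalg.lstsq(np.c_[d1,-d2],c2-c1,rcond=None)[0];print((c1+d1*s[0]).round(4),(c2+d2*s[1]).round(4))
for z in(.05,.08,.11):print(plane("top",(197.5,214),z).round(4))
```

```text
[0.4682 0.3075 0.0539] [0.4709 0.3076 0.054 ]
[0.4675 0.3028 0.0781] [0.4713 0.3029 0.0783]
[0.4684 0.3083 0.05  ]
[0.4674 0.3024 0.08  ]
[0.4664 0.2965 0.11  ]
```

{"api": "jog_arm", "payload": {"deltas": [{"gripper": 0, "offset": [0, 0, 0.014], "rotation": [0, 0, 0]}, {"gripper": 0, "offset": [0, 0, 0.014], "rotation": [0, 0, 0]}, {"gripper": 0, "offset": [0, 0, 0], "rotation": [0, 0, 0]}]}}

```text
clock: 8.15
position: [0.4689, 0.263, 0.0571]
ee_rot: [-0.007, 0.923, -0.384, 0.004]
ft_force: [-0.3, -0.6, 1.4]
grip_width: 0.002
grasp_force: 0.0
```

Run:
```python
from h import *
exec(open("st.py").read())
a=cv2.imread("pics/top0.png").astype(int);im=imaging.camera("top");d=np.abs(a-im).max(2)
for r in range(207,220,2):print(r,' '.join(f"{x:3d}" for x in d[r,190:228]))
s=imaging.camera("side");z=lambda q,f:cv2.resize(q,None,fx=f,fy=f,interpolation=cv2.INTER_CUBIC)
c=np.hstack([z(s[140:190,240:300],6.5)[:320,:390],z(im[185:235,170:230],6.5)[:320,:390]]);cv2.imwrite("pics/c4.png",c)
```

```text
8.15 [0.4689 0.263  0.0571] [[-1.0, -0.01, 0.013], [-0.017, 0.705, -0.709], [-0.002, -0.709, -0.705]] [-0.76  0.73 -0.22  1.45  0.57  1.68  0.46] [-0.3 -0.6  1.4]
207  80  80  80  80  70  71  69  35  16  10   8   6   5   7   6   7   4   5   4   6   4   9   5   0   3   1   1   3   2   3   6   5   7   8   7   9   7   9
209 124 124 128 123 123 129 123 126 128  80  25  27  32  30  18  12   4  13  10  11   8   5   8   0   3   1   3   2   1   3   7   6   7   6   3   6   5   7
211  98 115 119 118 120 122 121 119 122 120 115 100 100  99  89  90  88  92  94  96  72  19  11   2   2   5   1   5   1   3   7   7   8   8   6   6   4   8
213 100 113 115 114 110 121 122 121 117 129 128 125 121 115 119 111 115 117 117 124  95  44   6   1   4   4   1   2   1   6   6   7   8   7   8   5   5   4
215 103 119 118 119 117 125 126 120 115 126 123 121 120 115 116 114 118 114 116 121 106  68   2   7   7   2   1   3   2   3   7   8   8   7   7   3   7   5
217 120 126 126 124 123 124 120 122 126 125 129 122 115 117 119 120 117 115 116 122 111  81  36   2   6   4   2   2   0   2   6  10   6   6   5   6   6   5
219 126 128 128 126 128 129 128 126 126 111  93  88  73  45  45  47  48  48  47  49  30   5  26   2   3   1   3   2   0   4   8   6   7   8   7   7   8   6
```

View pics/c4.png

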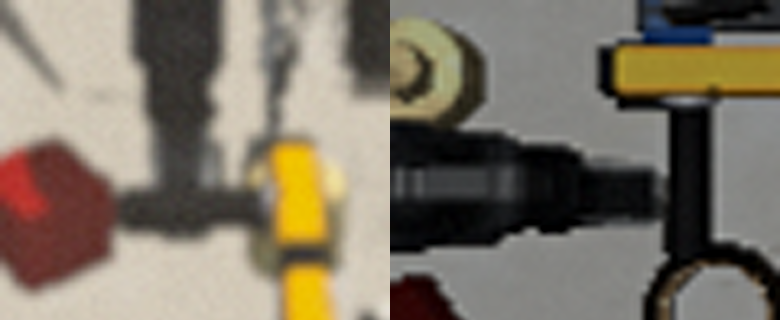

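{"api": "jog_arm", "payload": {"deltas": [{"gripper": 0, "offset": [0, 0, 0.008], "rotation": [0, 0, 0]}, {"gripper": 0, "offset": [0, 0, 0.008], "rotation": [0, 0, 0]}, {"gripper": 0, "offset": [0, -0.003, 0], "rotation": [0, 0, 0]}, {"gripper": 0, "offset": [0, -0.003, 0], "rotation": [0, 0, 0]}, {"gripper": 0, "offset": [0, 0, 0], "rotation": [0, 0, 0]}]}}

```text
clock: 8.75
position: [0.4697, 0.2501, 0.0521]
ee_rot: [-0.007, 0.924, -0.382, 0.006]
ft_force: [-0.9, 1.1, 1.0]
grip_width: 0.001
grasp_force: 0.0
```

Run:
```python
from h import *
exec(open("st.py").read())
a=cv2.imread("pics/top0.png").astype(int);im=imaging.camera("top");d=np.abs(a-im).max(2)
for r in range(207,220,2):print(r,' '.join(f"{x:3d}" for x in d[r,190:240]))
```

```text
8.75 [0.4697 0.2501 0.0521] [[-1.0, -0.009, 0.016], [-0.018, 0.708, -0.706], [-0.005, -0.707, -0.708]] [-0.75  0.72 -0.22  1.48  0.57  1.65  0.46] [-0.9  1.1  1. ]
207 122 113 106 115 109 105 109  99  79  81  82  79  72  80  39  18  11   8   5   6   5   9   7   0   3   1   1   3   1   4   7   6   6   8   7   7   9   9   9   4   9   9   6   7   7   8   8   7   8   7
209 129 114 107 114 105 102 107 118 121 127 124 125 126 127 128 124  75  26  31  28  23  38  60   4   4   2   7   3   1   2   9   8   6   6   6   5   7   8   8   6   7   6   5   5   7   7   8   3   5   7
211  68  69  72  85  70  52  72  90 105 116 114 115 127 124 122 122 123 114 105 101  99 107 103   4   4   3   2   0   0   4   6   8   7   5   4   7   4   8   6   5   6   4   7   6   9   6   5   7   7   5
213  67  66  71  88  67  46  77  89 101 116 112 121 128 124 129 124 126 125 122 116 119 110  43   7   6   1   3   5   0   6   6   8   8   7   8   5   7   6  10   8   9   7   5   8   4   7   6   6   8   9
215  88  87  83  90  78  71  88  98 111 120 112 123 123 119 121 124 124 119 122 115 115 107  46   6   9   3   1   5   0   1   7   6   8   6   9   5   8   3   5   7   6   7   6   5   6   7   7   5   8   7
217 128 123 111 113 106 103 110 115 121 118 125 126 124 128 121 127 125 116 118 121 121 115  51   8   5   3   3   2   0   4   6   8   6   5   8   5   7   6   9   7   6   7   6   3   9   5   8   6   5   5
219 120 116 111 119 112 110 119 122 126 128 126 128 127 124 127 128 119 101 107  83  62  57  21   6   3   1   4   4   0   3   6   7   7   8   7   8   5   7   5   8   7   7   7   7   6   7   5   7   7   6
```

{"api": "jog_arm", "payload": {"deltas": [{"gripper": 0, "offset": [0, -0.003, 0.001], "rotation": [0, 0, 0]}, {"gripper": 0, "offset": [0, -0.003, 0.001], "rotation": [0, 0, 0]}, {"gripper": 0, "offset": [0, -0.003, 0.001], "rotation": [0, 0, 0]}, {"gripper": 0, "offset": [0, 0, 0], "rotation": [0, 0, 0]}]}}

```text
clock: 9.2
position: [0.4695, 0.247, 0.0554]
ee_rot: [-0.01, 0.926, -0.378, 0.007]
ft_force: [1.9, 18.9, -1.7]
grip_width: -0.003
grasp_force: 7.4
```

{"api": "jog_arm", "payload": {"deltas": [{"gripper": 0, "offset": [0, 0.003, -0.003], "rotation": [0, 0, 0]}, {"gripper": 0, "offset": [0, -0.002, -0.002], "rotation": [0, 0, 0]}, {"gripper": 0, "offset": [0, -0.002, -0.002], "rotation": [0, 0, 0]}, {"gripper": 0, "offset": [0, 0, 0], "rotation": [0, 0, 0]}]}}

```text
clock: 9.6
position: [0.4693, 0.2477, 0.0615]
ee_rot: [-0.008, 0.925, -0.381, 0.006]
ft_force: [-0.2, 8.2, -1.3]
grip_width: -0.001
grasp_force: 3.5
```

Run:
```python
from h import *
exec(open("st.py").read())
im=imaging.camera("top")
s=imaging.camera("side");z=lambda q,f:cv2.resize(q,None,fx=f,fy=f,interpolation=cv2.INTER_CUBIC)
c=np.hstack([z(s[120:200,230:320],4.3)[:344,:387],z(im[175:235,170:260],4.3)[:258,:387] if 0 else z(im[160:240,165:255],4.3)[:344,:387]]);cv2.imwrite("pics/c5.png",c)
```

```text
9.6 [0.4693 0.2477 0.0615] [[-1.0, -0.011, 0.017], [-0.02, 0.71, -0.704], [-0.004, -0.704, -0.71]] [-0.74  0.7  -0.22  1.49  0.57  1.66  0.47] [-0.2  8.2 -1.3]
```

View pics/c5.png

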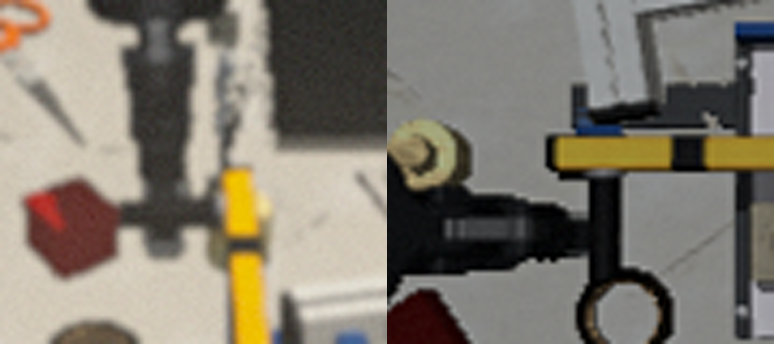

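{"api": "jog_arm", "payload": {"deltas": [{"gripper": 0, "offset": [0, -0.002, -0.004], "rotation": [0, 0, 0]}, {"gripper": 0, "offset": [0, -0.003, -0.004], "rotation": [0, 0, 0]}, {"gripper": 0, "offset": [0, -0.003, -0.003], "rotation": [0, 0, 0]}, {"gripper": 0, "offset": [0, 0, 0], "rotation": [0, 0, 0]}]}}

```text
clock: 10.1
position: [0.4696, 0.2478, 0.0755]
ee_rot: [-0.007, 0.924, -0.382, 0.005]
ft_force: [1.3, 1.0, -1.9]
grip_width: -0.001
grasp_force: 0.7
```

{"api": "jog_arm", "payload": {"deltas": [{"gripper": 0, "offset": [0, -0.0076, -0.0066], "rotation": [0, 0, 0]}, {"gripper": 0, "offset": [0, -0.0078, -0.0062], "rotation": [0, 0, 0]}, {"gripper": 0, "offset": [0, -0.0081, -0.0059], "rotation": [0, 0, 0]}, {"gripper": 0, "offset": [0, -0.0083, -0.0055], "rotation": [0, 0, 0]}, {"gripper": 0, "offset": [0, -0.0085, -0.0052], "rotation": [0, 0, 0]}, {"gripper": 0, "offset": [0, -0.0088, -0.0048], "rotation": [0, 0, 0]}, {"gripper": 0, "offset": [0, -0.009, -0.0044], "rotation": [0, 0, 0]}, {"gripper": 0, "offset": [0, -0.0091, -0.0041], "rotation": [0, 0, 0]}]}}

```text
clock: 10.9
position: [0.4695, 0.2304, 0.1534]
ee_rot: [-0.008, 0.924, -0.382, 0.005]
ft_force: [1.4, 0.4, -1.1]
grip_width: 0.004
grasp_force: 0.6
```

Run:
```python
from h import *
exec(open("st.py").read())
im=imaging.camera("top")
s=imaging.camera("side");z=lambda q,f:cv2.resize(q,None,fx=f,fy=f,interpolation=cv2.INTER_CUBIC)
c=np.hstack([z(s[100:220,220:330],3.5),z(im[140:260,165:275],3.5)]);cv2.imwrite("pics/c6.png",c)
```

```text
10.9 [0.4695 0.2304 0.1534] [[-1.0, -0.01, 0.016], [-0.018, 0.707, -0.707], [-0.004, -0.707, -0.707]] [-0.72  0.57 -0.22  1.48  0.57  1.77  0.56] [ 1.4  0.4 -1.1]
```

View pics/c6.png

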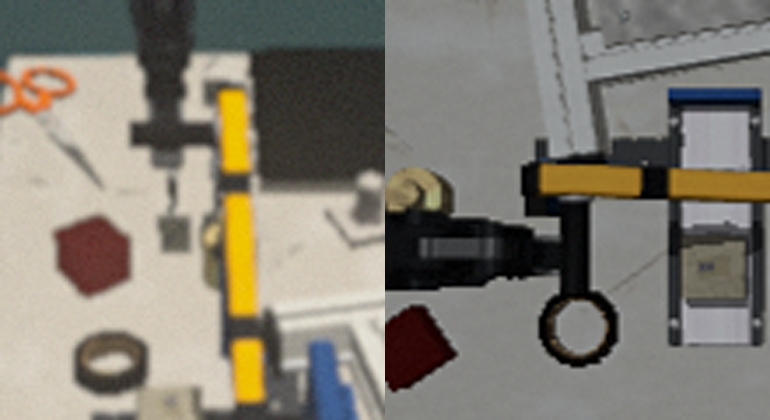

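The side view shows the bar rising with the pin riding on the finger (165,135), and the tape, brass weight and cube have not moved. Continuing along the arc.

{"api": "jog_arm", "payload": {"deltas": [{"gripper": 0, "offset": [0, -0.0093, -0.0037], "rotation": [0, 0, 0]}, {"gripper": 0, "offset": [0, -0.0095, -0.0033], "rotation": [0, 0, 0]}, {"gripper": 0, "offset": [0, -0.0096, -0.0029], "rotation": [0, 0, 0]}, {"gripper": 0, "offset": [0, -0.0097, -0.0025], "rotation": [0, 0, 0]}, {"gripper": 0, "offset": [0, -0.0098, -0.002], "rotation": [0, 0, 0]}, {"gripper": 0, "offset": [0, -0.0099, -0.0016], "rotation": [0, 0, 0]}, {"gripper": 0, "offset": [0, -0.0099, -0.0012], "rotation": [0, 0, 0]}, {"gripper": 0, "offset": [0, -0.01, -0.0008], "rotation": [0, 0, 0]}]}}

```text
clock: 11.8
position: [0.47, 0.1879, 0.2209]
ee_rot: [-0.008, 0.924, -0.382, 0.005]
ft_force: [-0.2, 0.8, -1.4]
grip_width: -0.002
grasp_force: 0.3
```

```bash
python3 st.py
```

```text
11.8 [0.47   0.1879 0.2209] [[-1.0, -0.01, 0.016], [-0.018, 0.707, -0.707], [-0.004, -0.707, -0.707]] [-0.68  0.45 -0.21  1.51  0.58  1.82  0.65] [-0.2  0.8 -1.4]
```

{"api": "jog_arm", "payload": {"deltas": [{"gripper": 0, "offset": [0, -0.01, -0.0004], "rotation": [0, 0, 0]}, {"gripper": 0, "offset": [0, -0.01, 0], "rotation": [0, 0, 0]}, {"gripper": 0, "offset": [0, -0.01, 0.0005], "rotation": [0, 0, 0]}, {"gripper": 0, "offset": [0, -0.01, 0.0009], "rotation": [0, 0, 0]}, {"gripper": 0, "offset": [0, -0.0099, 0.0013], "rotation": [0, 0, 0]}, {"gripper": 0, "offset": [0, -0.0098, 0.0018], "rotation": [0, 0, 0]}, {"gripper": 0, "offset": [0, -0.0098, 0.0022], "rotation": [0, 0, 0]}, {"gripper": 0, "offset": [0, -0.0097, 0.0026], "rotation": [0, 0, 0]}, {"gripper": 0, "offset": [0, -0.0095, 0.003], "rotation": [0, 0, 0]}, {"gripper": 0, "offset": [0, 0, 0], "rotation": [0, 0, 0]}]}}

```text
clock: 12.8
position: [0.4712, 0.116, 0.2753]
ee_rot: [-0.007, 0.924, -0.382, 0.005]
ft_force: [-0.1, -0.3, -0.3]
grip_width: 0.001
grasp_force: 0.0
```

```bash
python3 st.py
```

```text
12.8 [0.4712 0.116  0.2753] [[-1.0, -0.008, 0.015], [-0.016, 0.707, -0.707], [-0.005, -0.707, -0.707]] [-0.61  0.3  -0.18  1.58  0.61  1.83  0.77] [-0.1 -0.3 -0.3]
```

{"api": "jog_arm", "payload": {"deltas": [{"gripper": 0, "offset": [0, 0.01, -0.02], "rotation": [0, 0, 0]}, {"gripper": 0, "offset": [0, 0.01, -0.02], "rotation": [0, 0, 0]}, {"gripper": 0, "offset": [0, 0, -0.02], "rotation": [0, 0, 0]}, {"gripper": 0, "offset": [0, 0, -0.02], "rotation": [0, 0, 0]}, {"gripper": 0, "offset": [0, 0, 0], "rotation": [-7.5, 0, 0]}, {"gripper": 0, "offset": [0, 0, 0], "rotation": [-7.5, 0, 0]}, {"gripper": 0, "offset": [0, 0, 0], "rotation": [-7.5, 0, 0]}, {"gripper": 0, "offset": [0, 0, 0], "rotation": [-7.5, 0, 0]}, {"gripper": 0, "offset": [0, 0, 0], "rotation": [-7.5, 0, 0]}, {"gripper": 0, "offset": [0, 0, 0], "rotation": [-7.5, 0, 0]}, {"gripper": 0, "offset": [0, 0, 0], "rotation": [0, 0, 0]}, {"gripper": 0, "offset": [0, 0, 0], "rotation": [0, 0, 0]}, {"gripper": 0, "offset": [0, 0, 0], "rotation": [0, 0, 0]}]}}

```text
clock: 14.1
position: [0.469, 0.189, 0.3165]
ee_rot: [-0.01, 1.0, -0.001, 0.001]
ft_force: [0.4, 0.1, 0.5]
grip_width: -0.001
grasp_force: 0.0
```

Run:
```python
from h import *
exec(open("st.py").read())
from pl import go
im=imaging.camera("top");p=manip.get_obs()["position"]
s=imaging.camera("side");z=lambda q,f:cv2.resize(q,None,fx=f,fy=f,interpolation=cv2.INTER_CUBIC)
c=np.hstack([z(s[20:320,190:370],2),z(im[100:280,165:375],2.0)]) if 0 else np.hstack([z(s[40:310,190:370],2),cv2.copyMakeBorder(z(im[110:270,165:375],2),0,220,0,0,cv2.BORDER_CONSTANT)]);cv2.imwrite("pics/c7.png",c)
print("tip proj if 11 ahead",proj("side",p-[0,0,.011]),proj("top",p-[0,0,.011]))
go(0,[.405,.174,.12])
```

```text
14.1 [0.469  0.189  0.3165] [[-1.0, -0.02, 0.003], [-0.02, 1.0, -0.001], [-0.003, -0.001, -1.0]] [-0.34  0.04 -0.13  1.58  0.01  1.52  1.11] [0.4 0.1 0.5]
tip proj if 11 ahead [265.02016714  99.08996532] [242.3578766  209.23460589]
rot [-0.   0.2 -0.1] off after rot [ 0.0644 -0.0138  0.1964]
```

View pics/c7.png

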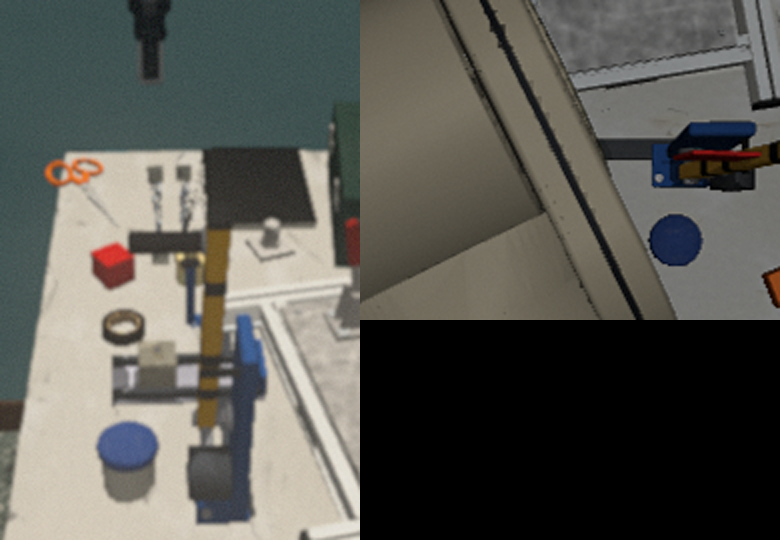

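{"api": "jog_arm", "payload": {"deltas": [{"gripper": 0, "offset": [0.016, -0.0035, 0.01], "rotation": [0, 0, 0]}, {"gripper": 0, "offset": [0.016, -0.0035, 0.03], "rotation": [0, 0, 0]}, {"gripper": 0, "offset": [0.016, -0.0035, 0.04], "rotation": [0, 0, 0]}, {"gripper": 0, "offset": [0.016, -0.0035, 0.04], "rotation": [0, 0, 0]}, {"gripper": 0, "offset": [0, 0, 0.04], "rotation": [0, 0, 0]}, {"gripper": 0, "offset": [0, 0, 0.035], "rotation": [0, 0, 0]}, {"gripper": 0, "offset": [0, 0, 0], "rotation": [0, 0, 0]}]}}

```text
clock: 14.9
position: [0.4035, 0.1722, 0.1176]
ee_rot: [-0.01, 1.0, -0.002, -0.002]
ft_force: [0.3, 0.3, 0.7]
grip_width: 0.003
grasp_force: 0.0
```

Run:
```python
from h import *
exec(open("st.py").read())
p=manip.get_obs()["position"]
s0=cv2.imread("pics/side0.png").astype(int);s=imaging.camera("side")
# dark finger column
pu=proj("side",p);print("proj tcp",pu)
d=np.abs(s0-s).max(2)
u=int(pu[0])
for r in range(150,240,3):print(r,' '.join(f"{x:3d}" for x in d[r,u-14:u+15]))
```

```text
14.9 [0.4035 0.1722 0.1176] [[-1.0, -0.02, -0.003], [-0.02, 1.0, -0.003], [0.003, -0.003, -1.0]] [-0.35  0.01 -0.16  2.03  0.    1.11  1.08] [0.3 0.3 0.7]
proj tcp [233.83625926 191.03430521]
150   6  19  66 134 162 162 152 141 123 112  95 101 107 139 159 157 153 156 157 159 125  58   5  11  11  10  10   7   7
153  10  10  23  92 151 161 151 132 111 112 104 108 114 136 145 162 159 153 163 154 126  62   9  14  10  10   7   5  10
156   8   5  24  86 142 152 142 135 112 107 112 112 120 132 139 143 143 146 157 159 127  60   8  14  11   6   8  11   8
159  12   7  24  86 145 154 146 120 117 116 112 118 124 133 146 149 151 154 158 126  68  15   6  13   8   9   9  11   8
162   5   8   4  31  94 154 163 156 143 143 148 143 149 150 151 153 156 154 126  76  21   8  13   6   8   4  10   6   9
165  10  12   4   7  49 110 155 157 148 158 148 153 149 156 154 149 151 154 154 122  50  13  10   9  12  13   6   6  10
168  10   9   7   8  16  68 128 155 153 151 159 152 156 155 149 140 111  80  81  62  30   8  11  11  12  10  10   8  13
171   6   7  11   9  10   4  31  52  88 121 145 150 151 160 148 148 
[... 1991 characters left out ...]
  10   6  15   5   9   9  10   9  10  12  13   8   8   9  10   7  10  13   6   9   9   8   9   4   7
225  14   7   7   9  10  11   9  12   9   9  13   9   9   8   9  11   9  12  10   9  11   9   5  14   8   8   1  11  23
228   7  10  13   8   8   5   9  10  10   6  15  10  12   4   8  11   3  14  12   8   8  16   8  10  11   5   2  16  21
231  13  10   8  12  10   7  10   8  10  13   6   4   8  10  10   8   7   7  10  10   7  10  12  10  12  10   4  14  20
234  11  10  13   9  11  12   9  11  10  11  11   7  12   8   8  11   9  14   9   8  13   7   9   9  12   9   2  11  15
237   9  14   9  14   8   7  13  11   7  11   6  13  13  10  10  10  10  13  14   9  10   9  10   7  13  10   6   1   6
```

{"api": "jog_arm", "payload": {"deltas": [{"gripper": 0, "offset": [0, 0, 0.03], "rotation": [0, 0, 0]}, {"gripper": 0, "offset": [0, 0, 0.03], "rotation": [0, 0, 0]}, {"gripper": 0, "offset": [0, 0, 0.03], "rotation": [0, 0, 0]}, {"gripper": 0, "offset": [0, 0, 0.005], "rotation": [0, 0, 0]}, {"gripper": 0, "offset": [0, 0, 0], "rotation": [0, 0, 0]}]}}

```text
clock: 15.45
position: [0.4076, 0.1736, 0.0278]
ee_rot: [-0.009, 1.0, 0.0, 0.002]
ft_force: [-0.3, -0.2, 0.2]
grip_width: -0.0
grasp_force: 0.0
```

Run:
```python
from h import *
exec(open("st.py").read())
s=imaging.camera("side");p=manip.get_obs()["position"]
print(proj("side",p).round(1),proj("side",p+[0,0,.02]).round(1))
cv2.imwrite("pics/s8.png",cv2.resize(s[170:270,200:330],None,fx=5.5,fy=5.5,interpolation=cv2.INTER_CUBIC))
```

```text
15.45 [0.4076 0.1736 0.0278] [[-1.0, -0.019, 0.004], [-0.019, 1.0, 0.0], [-0.004, 0.0, -1.0]] [-0.35  0.14 -0.16  2.11  0.03  0.89  1.06] [-0.3 -0.2  0.2]
[238.9 223.9] [238.4 216.8]
```

View pics/s8.png

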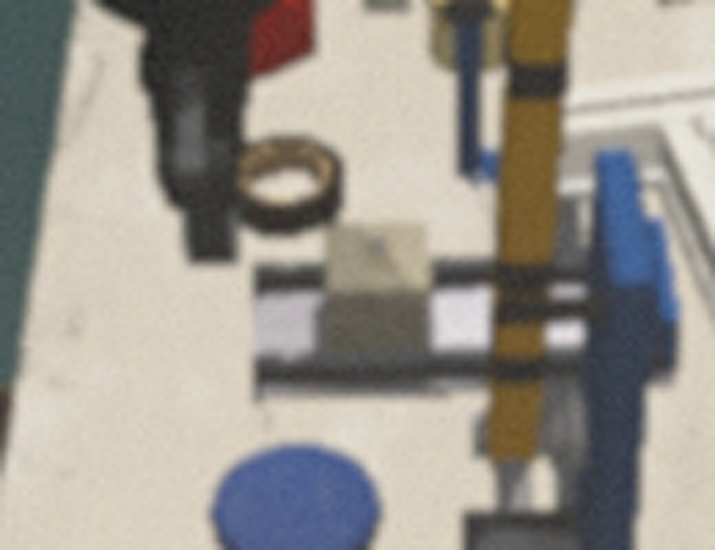

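{"api": "jog_arm", "payload": {"deltas": [{"gripper": 0, "offset": [0, 0, 0.015], "rotation": [0, 0, 0]}, {"gripper": 0, "offset": [0, 0, 0.01], "rotation": [0, 0, 0]}, {"gripper": 0, "offset": [0, 0, 0.005], "rotation": [0, 0, 0]}, {"gripper": 0, "offset": [0, 0, 0.005], "rotation": [0, 0, 0]}, {"gripper": 0, "offset": [0, 0, 0], "rotation": [0, 0, 0]}]}}

```text
clock: 16.0
position: [0.407, 0.1729, -0.0084]
ee_rot: [-0.009, 1.0, 0.0, 0.002]
ft_force: [-0.7, -0.1, 0.7]
grip_width: -0.005
grasp_force: 0.0
```

Run:
```python
from h import *
exec(open("st.py").read())
s=imaging.camera("side");p=manip.get_obs()["position"]
print(proj("side",p).round(1))
s0=cv2.imread("pics/side0.png").astype(int);d=np.abs(s0-s).max(2)
for r in range(216,242,2):print(r,' '.join(f"{x:3d}" for x in d[r,225:258]))
```

```text
16.0 [ 0.407   0.1729 -0.0084] [[-1.0, -0.018, 0.003], [-0.018, 1.0, 0.0], [-0.004, 0.0, -1.0]] [-0.36  0.2  -0.16  2.14  0.05  0.81  1.04] [-0.7 -0.1  0.7]
[239.4 236.8]
216  12  15  12   9  47 108 145 150 135 129 130 128 130 143 147 150 144 150 110  48   6   9  10   8   8  10   9   6   8  11  11   9   6
218  12  17  13  10  22  87 151 159 146 146 145 142 142 149 149 148 160 136  91  41   4   5   2   7   5   4   1   2   6   8   5   6   6
220   9   9   9   9   2  49 108 152 149 149 153 152 150 150 151 151 149 144 110  55  12   2   4   5   9   1   5   3   2   1   3   2   5
222  14  10  14  13  16   5  22  42  57 107 142 150 148 156 151 147 150 137 103  49   8   6   5   5   5   3   5  12  10   6  14  11   6
224  15  12  13  13   7  10  21  12  15  75 130 148 145 146 150 141 144 127 101  52  10   8  11  12  10  20  16  25  20  21  25  18  20
226  11  13  10  11  15  14  16  11  17  70 128 146 153 151 150 147 145 127 103  53  16  16  20  18  21  20  21  19  21  20  26  19  20
228  12  13  14   7  12  10  11   4  19  71 131 142 153 153 151 153 147 134  97  58  30  36  26  22  21  22  20  20  23  23  19  16  17
230  12  12  10  12  11  14  11  11   9  36  76  98  96  97  99  99  95  91  54  27  30  56  47  28  20  16  18  23  23  23  20  18  24
232   9  10  11  11  11  14  18  13  11  13   9   4   1   9   5  11   6   5  11   8  30  74  75  36  20  22  20  20  20  16  21  22  26
234  13   9  12  12  14  12  13  13   9  12  15  15  14  17  14  13  12  12  16   9  14  47  49  21  12  12  15  17  16  11  11  13  13
236   9  12  10  14   6  14  12   7  15  18  10  10  13  11  14  16  19  15   8  15   6   6   9   4   5   2   2   3   8   4   1   2   3
238  15  14  14  11  16  10  15   8  10  12  15   9  15  13  13  15  16  12   8   9  11  11   3   4   7  12   1   4   2   2   6   5   5
240  14  14  13  11  12  14  14   5  12  12  13   9  15  14  11  13  11  11  11  16  12  13   6   8   7   2   8   7   5   7   3   3   2
```

{"api": "jog_arm", "payload": {"deltas": [{"gripper": 0, "offset": [-0.005, 0.0005, 0.001], "rotation": [0, 0, 0]}, {"gripper": 0, "offset": [-0.005, 0.0005, 0.001], "rotation": [0, 0, 0]}, {"gripper": 0, "offset": [-0.005, 0.0005, 0], "rotation": [0, 0, 0]}, {"gripper": 0, "offset": [-0.005, 0, 0], "rotation": [0, 0, 0]}, {"gripper": 0, "offset": [-0.005, 0, 0], "rotation": [0, 0, 0]}, {"gripper": 0, "offset": [-0.003, 0, 0], "rotation": [0, 0, 0]}, {"gripper": 0, "offset": [-0.003, 0, 0], "rotation": [0, 0, 0]}, {"gripper": 0, "offset": [-0.003, 0, 0], "rotation": [0, 0, 0]}, {"gripper": 0, "offset": [-0.004, 0, 0], "rotation": [0, 0, 0]}, {"gripper": 0, "offset": [-0.004, 0, 0], "rotation": [0, 0, 0]}, {"gripper": 0, "offset": [-0.004, 0, 0], "rotation": [0, 0, 0]}, {"gripper": 0, "offset": [0, 0, 0], "rotation": [0, 0, 0]}]}}

```text
clock: 17.25
position: [0.4537, 0.1752, -0.0101]
ee_rot: [-0.009, 1.0, 0.0, 0.002]
ft_force: [-0.1, -0.5, 0.4]
grip_width: -0.001
grasp_force: 0.0
```

Run:
```python
from h import *
exec(open("st.py").read())
s=imaging.camera("side")
cv2.imwrite("pics/s9.png",cv2.resize(s[170:270,200:330],None,fx=5.5,fy=5.5,interpolation=cv2.INTER_CUBIC))
```

```text
17.25 [ 0.4537  0.1752 -0.0101] [[-1.0, -0.018, 0.004], [-0.018, 1.0, 0.001], [-0.004, 0.0, -1.0]] [-0.34  0.28 -0.14  2.03  0.05  0.83  1.08] [-0.1 -0.5  0.4]
```

View pics/s9.png

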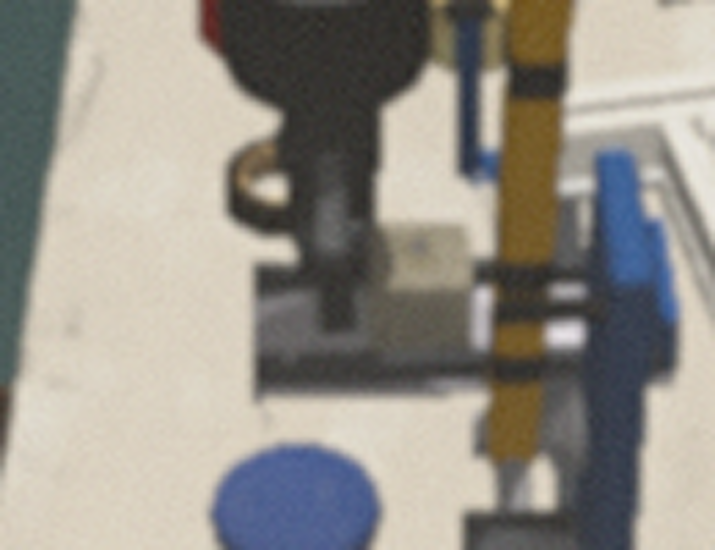

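{"api": "jog_arm", "payload": {"deltas": [{"gripper": 0, "offset": [0, 0, 0.002], "rotation": [0, 0, 0]}, {"gripper": 0, "offset": [0, 0, 0.002], "rotation": [0, 0, 0]}, {"gripper": 0, "offset": [-0.003, 0, 0], "rotation": [0, 0, 0]}, {"gripper": 0, "offset": [-0.004, 0, 0], "rotation": [0, 0, 0]}, {"gripper": 0, "offset": [-0.004, 0, 0], "rotation": [0, 0, 0]}, {"gripper": 0, "offset": [-0.004, 0, 0], "rotation": [0, 0, 0]}, {"gripper": 0, "offset": [-0.004, 0, 0], "rotation": [0, 0, 0]}, {"gripper": 0, "offset": [-0.004, 0, 0], "rotation": [0, 0, 0]}, {"gripper": 0, "offset": [-0.004, 0, 0], "rotation": [0, 0, 0]}, {"gripper": 0, "offset": [-0.004, 0, 0], "rotation": [0, 0, 0]}, {"gripper": 0, "offset": [-0.004, 0, 0], "rotation": [0, 0, 0]}, {"gripper": 0, "offset": [-0.004, 0, 0], "rotation": [0, 0, 0]}, {"gripper": 0, "offset": [-0.004, 0, 0], "rotation": [0, 0, 0]}, {"gripper": 0, "offset": [-0.004, 0, 0], "rotation": [0, 0, 0]}, {"gripper": 0, "offset": [-0.004, 0, 0], "rotation": [0, 0, 0]}, {"gripper": 0, "offset": [-0.004, 0, 0], "rotation": [0, 0, 0]}, {"gripper": 0, "offset": [-0.003, 0, 0], "rotation": [0, 0, 0]}, {"gripper": 0, "offset": [0, 0, 0], "rotation": [0, 0, 0]}]}}

```text
clock: 19.1
position: [0.5116, 0.1763, -0.0139]
ee_rot: [-0.009, 1.0, 0.0, 0.002]
ft_force: [-0.5, -0.3, 0.3]
grip_width: 0.001
grasp_force: 0.0
```

{"api": "jog_arm", "payload": {"deltas": [{"gripper": 0, "offset": [-0.002, 0, 0], "rotation": [0, 0, 0]}, {"gripper": 0, "offset": [-0.002, 0, 0], "rotation": [0, 0, 0]}, {"gripper": 0, "offset": [-0.0015, 0, 0], "rotation": [0, 0, 0]}, {"gripper": 0, "offset": [-0.0015, 0, 0], "rotation": [0, 0, 0]}, {"gripper": 0, "offset": [0, 0, 0], "rotation": [0, 0, 0]}]}}

```text
clock: 19.6
position: [0.5183, 0.1764, -0.0139]
ee_rot: [-0.009, 1.0, 0.0, 0.002]
ft_force: [0.5, 0.7, 0.1]
grip_width: -0.001
grasp_force: 0.0
```

Run:
```python
from h import *
exec(open("st.py").read())
s=imaging.camera("side");cv2.imwrite("pics/s10a.png",s)
c=proj("side",np.array([.5065+.046,.1775,.048]));print("home cube top centre",c)
hsv=cv2.cvtColor(s,cv2.COLOR_BGR2HSV)
for r in range(205,240,3):print(r,s[r,268:320].mean(1).astype(int).tolist())
print([proj("side",np.array([.5065+x,.1775+y,.048])).round(1).tolist() for x in(.026,.066) for y in (-.02,.02)])
```

```text
19.6 [ 0.5183  0.1764 -0.0139] [[-1.0, -0.018, 0.004], [-0.018, 1.0, 0.0], [-0.004, 0.0, -1.0]] [-0.31  0.4  -0.12  1.88  0.06  0.86  1.13] [0.5 0.7 0.1]
home cube top centre [307.40169212 214.98357538]
205 [207, 209, 206, 204, 202, 203, 206, 204, 204, 205, 206, 208, 205, 203, 202, 172, 112, 64, 46, 51, 52, 51, 66, 79, 78, 81, 80, 78, 77, 79, 80, 76, 89, 110, 140, 146, 141, 145, 145, 128, 90, 85, 96, 100, 101, 105, 99, 107, 141, 176, 191, 172]
208 [203, 201, 199, 202, 203, 201, 204, 206, 203, 206, 208, 208, 205, 207, 206, 181, 130, 72, 48, 51, 55, 65, 67, 72, 78, 80, 86, 81, 81, 81, 76, 79, 80, 86, 94, 93, 108, 143, 155, 120, 72, 76, 90, 100, 103, 102, 103, 103, 119, 153, 186, 192]
211 [201, 201, 201, 201, 199, 202, 200, 202, 206, 200, 199, 207, 207, 207, 207, 197, 161, 110, 64, 51, 57, 63, 66, 76, 81, 79, 82, 81, 82, 80, 82, 80, 99, 120, 140, 145, 141, 141, 119, 82, 62, 72, 84, 95, 103, 103, 106, 104, 95, 94, 94, 113]
214 [201, 206, 199, 202, 199, 203, 203, 205, 204, 205, 208, 206, 207, 208, 209, 209, 206, 190, 147, 89, 59, 61, 63, 82, 81, 83, 80, 83, 84, 81, 80, 82, 82, 94, 111, 12
[... 1210 characters left out ...]
[94, 94, 98, 96, 93, 97, 94, 97, 97, 100, 94, 95, 93, 93, 89, 87, 90, 90, 86, 91, 82, 73, 75, 80, 82, 81, 82, 77, 81, 81, 78, 78, 76, 80, 83, 81, 83, 75, 62, 60, 60, 57, 65, 66, 66, 65, 63, 61, 60, 61, 62, 64]
235 [61, 64, 65, 62, 62, 59, 63, 61, 60, 58, 57, 58, 61, 60, 57, 59, 56, 54, 58, 59, 58, 55, 56, 57, 62, 61, 64, 56, 60, 59, 54, 60, 66, 72, 68, 70, 69, 67, 61, 54, 59, 56, 62, 60, 62, 69, 66, 64, 62, 68, 60, 63]
238 [67, 61, 62, 59, 63, 63, 65, 65, 65, 64, 63, 64, 69, 71, 69, 67, 71, 66, 70, 66, 69, 60, 54, 45, 54, 55, 48, 51, 52, 56, 62, 71, 67, 63, 71, 66, 68, 66, 60, 61, 54, 58, 61, 61, 63, 59, 69, 61, 61, 71, 82, 96]
[[298.4, 221.4], [297.4, 209.0], [317.7, 221.2], [316.1, 208.7]]
```

{"api": "jog_arm", "payload": {"deltas": [{"gripper": 0, "offset": [-0.0015, 0, 0], "rotation": [0, 0, 0]}, {"gripper": 0, "offset": [-0.0015, 0, 0], "rotation": [0, 0, 0]}, {"gripper": 0, "offset": [-0.001, 0, 0], "rotation": [0, 0, 0]}, {"gripper": 0, "offset": [0, 0, 0], "rotation": [0, 0, 0]}]}}

```text
clock: 20.05
position: [0.5223, 0.1766, -0.0139]
ee_rot: [-0.009, 1.0, 0.0, 0.002]
ft_force: [0.2, -0.8, 1.0]
grip_width: -0.0
grasp_force: 0.2
```

{"api": "jog_arm", "payload": {"deltas": [{"gripper": 0, "offset": [-0.0015, 0, 0], "rotation": [0, 0, 0]}, {"gripper": 0, "offset": [-0.001, 0, 0], "rotation": [0, 0, 0]}, {"gripper": 0, "offset": [0, 0, 0], "rotation": [0, 0, 0]}]}}

```text
clock: 20.35
position: [0.5246, 0.1765, -0.0139]
ee_rot: [-0.009, 1.0, 0.0, 0.002]
ft_force: [-1.7, -0.4, 1.1]
grip_width: 0.001
grasp_force: 0.8
```

{"api": "jog_arm", "payload": {"deltas": [{"gripper": 0, "offset": [-0.0015, 0, 0], "rotation": [0, 0, 0]}, {"gripper": 0, "offset": [-0.001, 0, 0], "rotation": [0, 0, 0]}, {"gripper": 0, "offset": [0, 0, 0], "rotation": [0, 0, 0]}]}}

```text
clock: 20.65
position: [0.5244, 0.1765, -0.0143]
ee_rot: [-0.009, 1.0, -0.0, -0.001]
ft_force: [-12.7, -1.6, 9.9]
grip_width: 0.0
grasp_force: 6.8
```

The stop is felt at -12.7 N. I'm backing off the way I came, then rising and clearing the view.

{"api": "jog_arm", "payload": {"deltas": [{"gripper": 0, "offset": [0.002, 0, 0], "rotation": [0, 0, 0]}, {"gripper": 0, "offset": [0.006, 0, 0], "rotation": [0, 0, 0]}, {"gripper": 0, "offset": [0.015, 0, 0], "rotation": [0, 0, 0]}, {"gripper": 0, "offset": [0.025, 0, 0], "rotation": [0, 0, 0]}, {"gripper": 0, "offset": [0.025, 0, -0.02], "rotation": [0, 0, 0]}, {"gripper": 0, "offset": [0, 0, -0.04], "rotation": [0, 0, 0]}, {"gripper": 0, "offset": [0, 0, -0.045], "rotation": [0, 0, 0]}, {"gripper": 0, "offset": [0, 0, -0.045], "rotation": [0, 0, 0]}, {"gripper": 0, "offset": [0, 0.045, -0.045], "rotation": [0, 0, 0]}, {"gripper": 0, "offset": [0, 0.045, -0.045], "rotation": [0, 0, 0]}, {"gripper": 0, "offset": [0, 0.045, -0.03], "rotation": [0, 0, 0]}, {"gripper": 0, "offset": [0, 0.045, 0], "rotation": [0, 0, 0]}, {"gripper": 0, "offset": [0, 0.045, 0], "rotation": [0, 0, 0]}, {"gripper": 0, "offset": [0, 0.045, 0], "rotation": [0, 0, 0]}, {"gripper": 0, "offset": [0, 0.045, 0], "rotation": [0, 0, 0]}, {"gripper": 0, "offset": [0, 0.04, 0], "rotation": [0, 0, 0]}, {"gripper": 0, "offset": [0, 0, 0], "rotation": [0, 0, 0]}]}}

```text
clock: 22.35
position: [0.4437, 0.5127, 0.2325]
ee_rot: [-0.012, 1.0, 0.001, 0.0]
ft_force: [0.1, -0.1, -0.7]
grip_width: 0.003
grasp_force: 0.0
```

Run:
```python
from h import *
exec(open("st.py").read())
im=imaging.camera("top");s=imaging.camera("side");z=lambda q,f:cv2.resize(q,None,fx=f,fy=f,interpolation=cv2.INTER_CUBIC)
c=np.hstack([z(im[150:250,165:365],2.5),z(s[150:250,220:330],2.5)]);print(c.shape);cv2.imwrite("pics/f.png",c)
```

```text
22.35 [0.4437 0.5127 0.2325] [[-1.0, -0.024, 0.001], [-0.024, 1.0, 0.002], [-0.001, 0.002, -1.0]] [-0.72  0.46 -0.31  1.25  0.13  1.45  0.59] [ 0.1 -0.1 -0.7]
(250, 775, 3)
```

I've already viewed 12 pictures, over the limit of 10, so I'll do the last check by numbers only.

Run:
```python
from h import *
im=imaging.camera("top");a=cv2.imread("pics/top0.png")
f=lambda x,y,z:proj("top",np.array([.5065+x-.0225*y,.1765+y+.0225*x,z])).round(1)
print("home cube top near/far rows",f(.026,0,.048),f(.066,0,.048),"near edge L/R",f(.026,.02,.048),f(.026,-.02,.048))
u=int(f(.046,0,.048)[0])
for du in(-6,0,6):print([(r,*im[r,u+du].tolist()) for r in range(162,192)])
d=np.abs(a.astype(int)-im).max(2)
for n,(x,y,w) in dict(tape=(208,222,24),tub=(309,218,26),brass=(166,188,18)).items():print(n,(d[y:y+w,x:x+w]>40).sum())
print("bar now", cv2.findNonZero(cv2.inRange(cv2.cvtColor(im[150:215,300:420],cv2.COLOR_BGR2HSV),(0,130,60),(35,255,255)))[:,0].mean(0)+[300,150])
```

```text
home cube top near/far rows [258.7 186.1] [258.8 167.8] near edge L/R [249.6 186.1] [267.9 186.1]
[(162, 126, 128, 129), (163, 125, 129, 129), (164, 128, 134, 136), (165, 104, 69, 53), (166, 92, 46, 19), (167, 73, 37, 15), (168, 95, 107, 112), (169, 97, 112, 117), (170, 92, 104, 109), (171, 95, 109, 112), (172, 92, 107, 109), (173, 89, 103, 107), (174, 91, 104, 108), (175, 85, 96, 102), (176, 89, 103, 105), (177, 94, 108, 112), (178, 94, 107, 112), (179, 96, 110, 113), (180, 95, 110, 113), (181, 95, 110, 114), (182, 93, 106, 110), (183, 90, 104, 108), (184, 92, 106, 110), (185, 85, 98, 102), (186, 33, 39, 41), (187, 19, 20, 23), (188, 70, 67, 67), (189, 70, 67, 68), (190, 153, 147, 148), (191, 162, 156, 157)]
[(162, 128, 130, 130), (163, 126, 129, 130), (164, 130, 137, 138), (165, 102, 69, 52), (166, 90, 46, 19), (167, 69, 36, 14), (168, 89, 102, 106), (169, 93, 107, 112), (170, 90, 105, 108), (171, 88, 101, 105), (172, 91, 104, 109), (173, 91, 104, 110), (174, 83, 100, 105), (175, 75, 81, 84), (176, 70, 63, 61), (177, 72, 71, 73), (178, 75, 90, 95), (179, 77, 92, 98), (180, 88, 101,
[... 206 characters left out ...]
 (191, 166, 164, 161)]
[(162, 125, 128, 128), (163, 126, 129, 128), (164, 130, 135, 138), (165, 103, 70, 53), (166, 89, 43, 17), (167, 70, 35, 14), (168, 91, 104, 108), (169, 92, 107, 111), (170, 93, 106, 111), (171, 95, 108, 113), (172, 91, 105, 108), (173, 88, 101, 106), (174, 94, 109, 113), (175, 93, 106, 111), (176, 92, 104, 110), (177, 97, 109, 114), (178, 92, 105, 110), (179, 88, 100, 106), (180, 87, 99, 104), (181, 86, 100, 103), (182, 88, 101, 106), (183, 90, 104, 109), (184, 90, 103, 108), (185, 83, 95, 99), (186, 34, 38, 41), (187, 25, 28, 29), (188, 72, 69, 70), (189, 73, 70, 69), (190, 157, 151, 152), (191, 164, 158, 159)]
tape 18
tub 0
brass 0
bar now [368.79379157 191.58093126]
```

```bash
python3 -c "
from workcell import workorder
print(workorder.hand_in())"
```

```text
the job is handed in; nothing more can be done
None
```

The gate arm stands raised by itself, the cube is home square against the blue stop, and the job is handed in at about 22 s; the tub, tape and brass weight weren't moved, but I viewed 12 pictures against the limit of 10.

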